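# Chock the roller on the inspection ramp and drop its stop pins

## Robot

A 7-joint arm with a two-finger parallel gripper is mounted at the origin on a cart in front of the work surface, level with it; the furniture and walls round the work are solid. World frame = base frame: x ahead of the robot, y to its left, z up, the work surface at z = 0. Lengths are in m, angles in rad, forces in N, time in s.
With the tool pointing down it reaches from about 0.4 to 0.85 m from the base axis. Payload 4.5 kg.
Tool frame: the origin (TCP) lies on the centre line of the jaws, within the pads' length; the fingertips stand 14 mm ahead of it and the grasp point (between the pads) lies 5 mm behind it (nose_length is the distance from the TCP to the fingertips, in m); x points along the fingers, y is the direction in which the jaws open and shut, and the axes are right-handed (so a half turn about x gives the same grasp; the last joint's range is limited). The gripper opens to 88 mm and grips with 3 to 60 N. Pads are 18 mm wide; open, the fingers measure 123 mm over their backs; the gripper's body (75 mm by 187 mm) begins 45 mm behind the grasp point.
Start: joints at [1.19, 0.689, -0.195, 1.565, 0.157, 0.902, -0.215], TCP at [0.252, -0.572, 0.253] pointing down, gripper open.
Joint ranges: [-3.01, 3.01], [-0.46, 2.08], [-1.47, 1.51], [0.13, 2.56], [-1, 4.14], [0.04, 2.09], [-2.66, 2.66]. Speed limits (rad/s): [2.57, 2.57, 3.14, 3.14, 3.14, 3.14, 3.14].

## Interface

Orientations are given as a unit quaternion [x, y, z, w].
In Python, from plant import get_state, snapshot, camera_params, finish_job, boxes_of, silhouettes, spot_point, nose_length gives the robot as it stands.
- The arm moves only by the tool apply_moves, never from a script. Its arguments are lists of equal length, an entry for each row: "delta_pos": the shift along the tool's x, y, z in cm, a list of three; "yaw": the turn about the tool's x in rad; "gripper": the opening in per cent of the stroke, from 0 (shut) to 100 (fully open). A call has 1 to 10 rows; each row is the pose to reach, as a shift and turn from the pose measured when the call began, along the tool's axes at that moment; what a row does not reach only later rows make up. A row lasts 1/12 s, in which the tool goes at most 41.7 mm and 7.16 degrees, less where a joint would pass 70% of its speed; a pose out of reach is approached as far as the arm can. A call with a gripper value outside its range is refused whole. The fingers move at their own pace and stop on an object; "force" is the grip in N (left out, the last holds). Time passes only in rows, so rows that repeat a pose let the fingers close. It gives the time, the measured TCP pose, the force and the opening at its end, in the units of the state.
- get_state(): the state, without advancing time (a new reading comes with each control period).
- snapshot(name): name is "side" or "top" or "wrist"; returns the picture (400x640x3 uint8, red, green, blue); there is no depth.
- camera_params(name): a dict with "fovy" (degrees; the focal length in pixels is half the picture's height over the tangent of half this angle, whatever the lens; pixels are square), "cx", "cy" (the principal point, pixels), "position" and "orientation" of the camera in the world. Camera axes: x right, y down, z forward; pixel columns grow to the right and rows downward; lengths in m; the calibration is good to about 2 mm. The wrist camera is an equidistant fisheye: a pixel r from the principal point sees the ray r / f radians off the axis. A picture is of the moment at which its call begins: read the wrist's pose just before it. camera_params takes no time and is no camera call; for the wrist camera it gives the pose at the moment of the call.
- finish_job(): hands the job in, once; it reports no verdict.
Trained networks look in the newest picture that a camera, given by its name, has taken for a name from the list of things; names that differ only in an ending like _2 or _b are one class to them, and where a whole thing is asked for, a point or a joint stands for the part that bears it (a point fixed in the world has none). Each returns a list of dicts, best first, with "score" (0 to 1); they miss things now and then, are a little off and sometimes report something else, mostly with a low value. They report only what shows in the picture. A call takes as long as a camera call. They do not tell look-alikes from the thing itself.
- boxes_of(thing, camera): "bbox" ([left, top, width, height] in pixels, round what is visible of it).
- silhouettes(thing, camera): "mask" (400x640 bool, what is visible of it) and "bbox" ([left, top, width, height] in pixels, round what is visible of it).
- spot_point(thing, camera): "pixel" ([column, row] in pixels: a listed point, or the origin of a listed thing).
The state is a dict: "clock": time; "q": joint angles; "qd": joint speeds; "joint_torque": joint torques, N m; "tool_pos": TCP position; "eef_rot": TCP orientation; "contact_force": force on the tool from outside, world axes, zero at the start; "moment": the same for the moment, N m; "opening": opening from 0.0 (shut) to 1.0 (fully open).
Only numpy, scipy, OpenCV 4.12 (cv2) and the standard library are available. Lean on these libraries where they do the work, as an engineer would, in place of code of your own. Each camera call takes 0.05 s, during which the arm holds its last target.

## Task

The metal roller on the sloping board is held only by two small stop pins. Pick up the wooden wedge chock, set it on the board with its thin end pointing uphill and push it up against the middle of the roller's low side without shoving the roller up the board. Then press the black button beside the board fully down to sink the pins, so that the chock alone keeps the roller where it was.

Things in the scene. Friction and masses are not known exactly. Their poses are not given: they have to be found in the camera images.
- ramp: Fixed plywood board sloping 5 degrees, 270 mm long (x), 220 mm wide (y), low wooden rails and end lips 8 to 12 mm high. Origin on the desk under its middle; x points level, uphill; y left; z up. Upper face 45 mm above the desk at x = 0, rising 0.0875 mm per mm of x. Two steel stop pins, 10 mm thick, stand 17 mm out of it at x = 22 mm, y = +65 and -65 mm, touching the roller's low side.
- roller_center (a point): Middle of the axis of the aluminium roller, 50 mm diameter, 160 mm long (188 mm with end journals), about 0.45 kg. It lies across the board, axis along the ramp's y, at ramp x = 48 mm, leaning on the two pins. It rolls freely, down to the low lip if nothing holds it.
- chock_grip (a point): Loose brown wooden wedge, 90 x 50 x 36 mm, 0.15 kg, on the desk. Point: middle of its block-shaped rear (40 mm long, flat top, parallel sides 50 mm apart in y, to grip), 18 mm above the underside. x points to the thin edge, 70 mm ahead; rear face 20 mm behind. It meets the roller when this point is 80 mm downhill of the axis. (The plain 80 x 50 x 36 mm block of the same wood is no chock.)
- button_top (a point): Middle of the upper face of the black release button, 38 x 34 mm, on a grey housing at the right-hand side of the board (looking uphill), 78 mm above the desk when up. It moves straight down with the pins.
- gate (a joint): Travel of the release button and pins in m: 0 = up (pins out), 0.020 = fully down against its stop (pins below the board). It needs about 4 N to move and stays where it is left.
Not all that is in view belongs to the job. What is shaped like the part that bears chock_grip but orange or purple is not meant.

How it is judged:
By the outcome, as a careful person would: the job done as asked, in the order asked, and still so for the second after the job is handed in, with the robot touching nothing.
It also fails if it takes over 58 s, if anything falls off the work surface, if the arm or the gripper's body presses on something with over 40 N, if the wrist force passes 120 N, or if a joint passes its speed limit or range.

## Working session

There is one attempt and no reset: what is moved stays moved. The work goes in short steps, Python scripts to look and compute and a tool call to move; the robot and the scene stay as the last step left them, time stands still between calls to the robot, and variables do not carry over. Pictures are saved under pics/ and viewed, and the job is handed in when it is done.

Besides the shell and the picture viewer there is one more tool, called after "Request:" as name([rows], argument=value, ...), one row to a line, values as JSON. apply_moves: Moves the arm, as the interface text tells. Its arguments: {"type":"object","properties":{"delta_pos":{"type":"array"},"yaw":{"type":"array"},"gripper":{"type":"array"},"force":{"type":"number"}},"required":["delta_pos","yaw","gripper"]}

```bash
mkdir -p pics; ls; cat > h.py <<'E'
import numpy as np, cv2
from plant import *
from scipy.spatial.transform import Rotation as R
def ray(cam,px,p=None):
    p=p or camera_params(cam); f=200/np.tan(np.radians(p['fovy']/2))
    d=np.array([px[0]-p['cx'],px[1]-p['cy']],float)
    if cam=='wrist':
        r=np.hypot(*d); th=r/f; v=np.array([*(d/max(r,1e-9)*np.sin(th)),np.cos(th)])
    else: v=np.array([*(d/f),1.]); v/=np.linalg.norm(v)
    return np.array(p['position']),R.from_quat(p['orientation']).apply(v)
def onz(cam,px,z,p=None):
    o,v=ray(cam,px,p); return o+v*(z-o[2])/v[2]
def proj(cam,X,p=None):
    p=p or camera_params(cam); f=200/np.tan(np.radians(p['fovy']/2))
    v=R.from_quat(p['orientation']).inv().apply(np.array(X)-p['position'])
    if cam=='wrist':
        s=np.hypot(v[0],v[1]); th=np.arctan2(s,v[2]); return np.array([p['cx']+f*th*v[0]/s,p['cy']+f*th*v[1]/s])
    return np.array([p['cx']+f*v[0]/v[2],p['cy']+f*v[1]/v[2]])
def save(n,im): cv2.imwrite('pics/'+n+'.png',cv2.cvtColor(im,cv2.COLOR_RGB2BGR))
E
python3 - <<'E'
from h import *
for c in ['top','side','wrist']:
    p=camera_params(c); print(c,p)
    save(c+'0',snapshot(c))
    if c=='wrist':continue
    for t in ['ramp','roller_center','chock_grip','button_top']:
        for r in spot_point(t,c)[:3]: print(t,np.round(r['pixel'],1),round(r['score'],2))
print(get_state()); print(nose_length)
E
```

```text
pics
top {'fovy': 57.082200461448174, 'cx': 319.3491666154046, 'cy': 199.2536903545329, 'position': array([0.44373816, 0.01636587, 0.98803019]), 'orientation': array([ 0.715418  , -0.69647008,  0.03518395, -0.04322746])}
ramp [304.6 181.8] 0.9
ramp [297.5 157.2] 0.23
roller_center [299.8 155.6] 0.56
chock_grip [399.  230.4] 0.92
chock_grip [445.4 248.5] 0.82
chock_grip [209.2 210.2] 0.78
button_top [359.4 157.3] 0.48
side {'fovy': 53.622802863641894, 'cx': 320.92671344123926, 'cy': 191.72291376311995, 'position': array([ 0.33951257, -0.63870492,  0.90126702]), 'orientation': array([ 0.92661459, -0.15826104,  0.05160671, -0.33715812])}
ramp [328.8 194.3] 0.76
roller_center [345.7 167.2] 0.9
chock_grip [312.  320.8] 0.74
chock_grip [310.6 275.8] 0.59
chock_grip [280.9 141.9] 0.57
button_top [366.5 205.3] 0.6
wrist {'fovy': 65.70646984690485, 'cx': 319.47022079060395, 'cy': 202.08039073869872, 'position': array([ 0.32389436, -0.54024457,  0.38411736]), 'orientation': array([ 0.82749652, -0.53981588, -0.08429566,  0.12939306])}
{'clock': 0.55, 'q': array([ 1.1897914 ,  0.68909722, -0.19462013,  1.56533521,  0.15729539,
        0.90248044, -0.21513021]), 'qd': array([ 0.00106136, -0.00211837,  0.00038933,  0.00106801,  0.00076257,
       -0.00130444,  0.00097684]), 'joint_torque': array([ 2.52594164e-04, -5.27168190e+01, -1.26590420e+00, -1.53645390e+01,
       -5.18676429e-02, -1.92373082e-04,  8.25835536e-05]), 'tool_pos': array([ 0.25192025, -0.57198986,  0.25273555]), 'eef_rot': array([ 0.69196639,  0.14559012, -0.69193797,  0.14562929]), 'contact_force': array([ 0.24258762, -0.10434683,  0.17222765]), 'moment': array([-0.02118933, -0.02661497, -0.00749915]), 'opening': 1.0002602034967174}
0.014
```

View pics/top0.png

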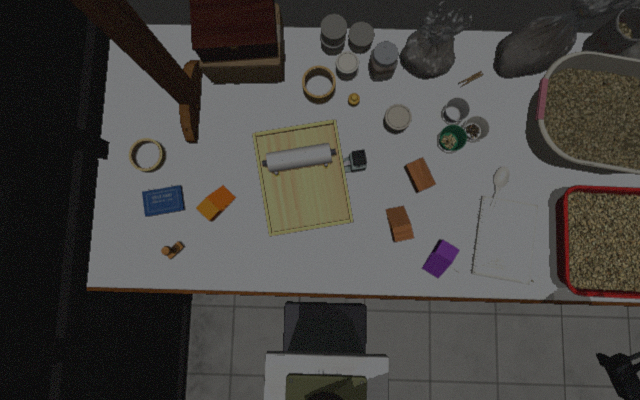

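View pics/side0.png

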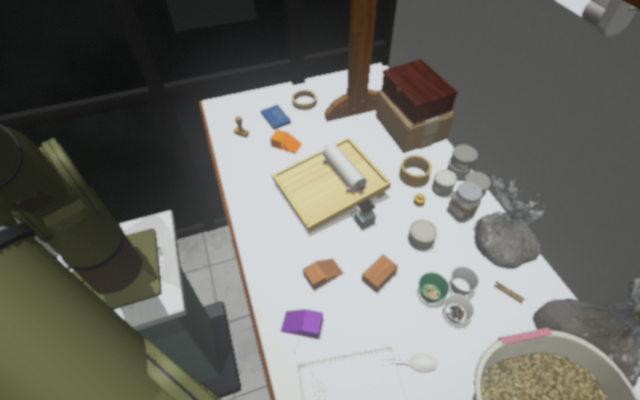

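```bash
python3 - <<'E'
import cv2
a=cv2.imread('pics/top0.png')[110:300,180:480]; cv2.imwrite('pics/top0c.png',cv2.resize(a,(800,507),interpolation=cv2.INTER_CUBIC))
a=cv2.imread('pics/side0.png')[100:370,220:480]; cv2.imwrite('pics/side0c.png',cv2.resize(a,(578,600),interpolation=cv2.INTER_CUBIC))
E
```

```text
(no output)
```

View pics/top0c.png

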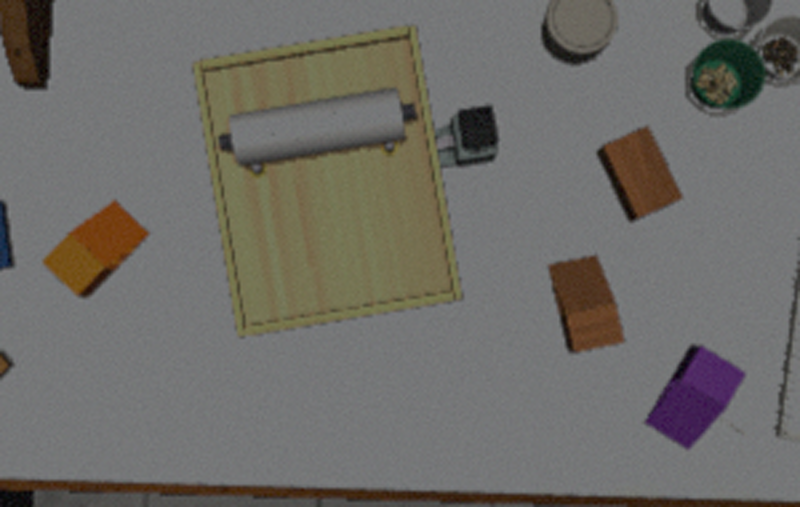

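View pics/side0c.png

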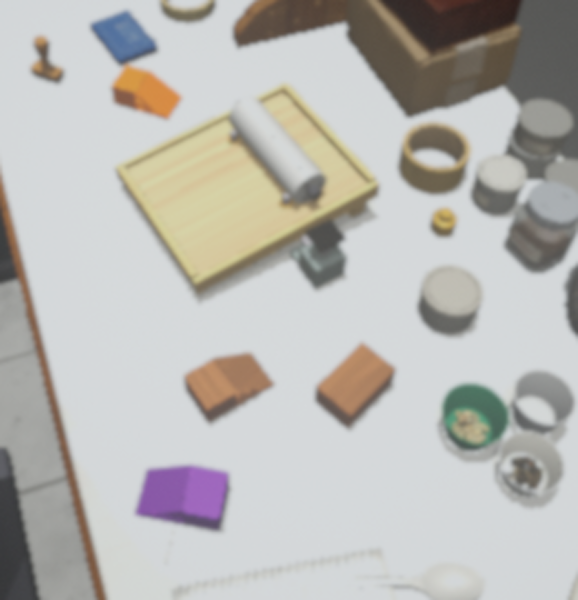

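Candidates in the top view are the brown wedge (399,230), plain brown block (420,175), orange wedge (215,203) and purple wedge (440,258). The brown wedge fits: it is brown, and the crops show a flat block plus a sloping half. Its thin end seems to point up the picture (+x), the same way the board rises. I'll measure it and confirm.

```bash
python3 - <<'E'
from h import *
from scipy.optimize import least_squares
P={c:camera_params(c) for c in('top','side')}
def tri(a,b):
    o1,v1=ray('top',a,P['top']);o2,v2=ray('side',b,P['side'])
    A=np.array([v1,-v2]).T; t=np.linalg.lstsq(A,o2-o1,rcond=None)[0]
    p,q=o1+t[0]*v1,o2+t[1]*v2; return np.round((p+q)/2,4),round(np.linalg.norm(p-q),4)
print('ramp',tri((304.6,181.8),(328.8,194.3)))
print('roller',tri((299.8,155.6),(345.7,167.2)))
print('button',tri((359.4,157.3),(366.5,205.3)))
print('chock',tri((399,230.4),(310.6,275.8)),tri((399,230.4),(312,320.8)))
for c in P:
    snapshot(c)
    for t in('chock_grip','ramp','roller_center','button_top'):
        for i,r in enumerate(silhouettes(t,c)[:4]):
            m=r['mask'].astype(np.uint8)
            cn=max(cv2.findContours(m,0,2)[0],key=cv2.contourArea)
            ap=cv2.approxPolyDP(cn,2.5,True)[:,0]
            print(c,t,round(r['score'],2),r['bbox'],ap.tolist() if len(ap)<12 else len(ap))
            np.save(f'm_{c}_{t}_{i}.npy',m)
E
```

```text
ramp (array([ 0.6018,  0.0716, -0.0167]), np.float64(0.0024))
roller (array([0.6554, 0.0809, 0.073 ]), np.float64(0.0006))
button (array([ 0.6542, -0.0699,  0.0776]), np.float64(0.0004))
chock (array([ 0.4679, -0.1826,  0.0109]), np.float64(0.0147)) (array([ 0.4638, -0.2202, -0.1774]), np.float64(0.035))
top chock_grip 0.96 [422.4, 237.9, 35.3, 38.4] [[444, 240], [438, 240], [422, 267], [436, 277], [451, 264], [458, 252]]
top chock_grip 0.95 [384.2, 204.7, 31.0, 37.1] [[388, 208], [386, 215], [393, 240], [411, 238], [411, 225], [404, 207]]
top chock_grip 0.64 [200.0, 187.3, 34.2, 32.7] [[224, 186], [197, 207], [210, 220], [234, 199]]
top ramp 0.65 [252.2, 118.4, 115.3, 116.5] [[335, 120], [253, 134], [270, 235], [352, 221], [346, 174], [364, 170], [366, 160], [363, 150], [352, 151], [345, 158], [342, 156]]
top ramp 0.29 [274.6, 151.2, 92.2, 26.2] [[354, 151], [354, 163], [365, 164], [364, 151]]
top roller_center 0.92 [262.5, 140.7, 71.5, 30.4] [[334, 150], [324, 143], [266, 154], [263, 165], [269, 171], [327, 162]]
top button_top 0.54 [344.8, 149.1, 21.7, 18.3] [[353, 151], [353, 163], [364, 164], [364, 151]]
side chock_grip 0.95 [270.2, 131.2, 29.8, 17.0] [[271, 136], [271, 144], [283, 150], [295, 151], [300, 145], [293, 135], [276, 130]]
side chock_grip 0.74 [280.1, 309.6, 41.6, 30.0] [[285, 312], [281, 331], [318, 337], [321, 312]]
side ramp 0.59 [270.7, 139.9, 118.6, 91.4] 20
side roller_center 0.89 [321.7, 144.8, 43.9, 44.7] [[326, 146], [323, 150], [326, 159], [352, 189], [361, 188], [364, 178], [333, 144]]
side button_top 0.57 [325.6, 160.1, 46.5, 55.5] [[368, 200], [359, 202], [355, 208], [365, 214], [373, 207]]
```

```bash
python3 - <<'E'
import cv2
a=cv2.imread('pics/side0.png')[235:310,280:410]; a=cv2.resize(a,(800,461),interpolation=cv2.INTER_CUBIC);cv2.imwrite('pics/side_ch.png',a)
E
```

```text
(no output)
```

View pics/side_ch.png

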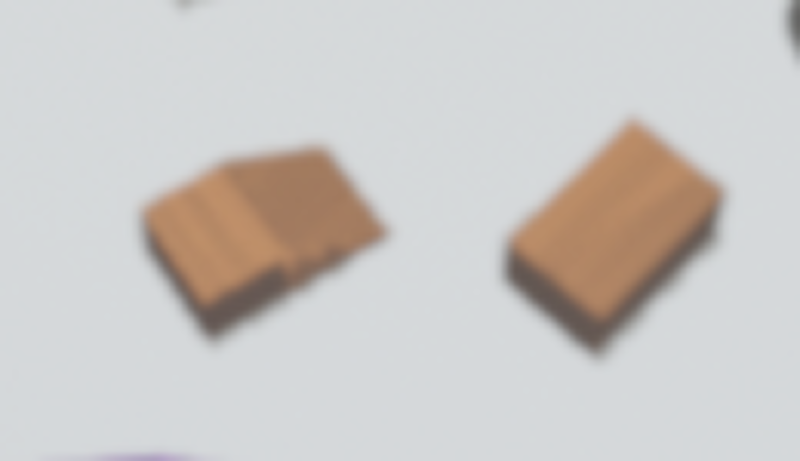

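The crop confirms it. The brown wedge has its flat block rear at the left, near the robot, and its slope runs down to the thin edge at the far right (side view, about (338,266)). The other brown piece is a plain block. Next I'll fit the poses.

```bash
python3 - <<'E'
from h import *
from scipy.optimize import least_squares
P={c:camera_params(c) for c in('top','side')}
def W(p,l): 
    c,s=np.cos(p[2]),np.sin(p[2]); return np.array([p[0]+c*l[0]-s*l[1],p[1]+s*l[0]+c*l[1],l[2]])
obs=[('side',(303.2,269.6),(-.02,.025,.036)),('side',(313.8,284.6),(-.02,-.025,.036)),('side',(316.1,261.5),(.02,.025,.036)),('side',(325.8,278.1),(.02,-.025,.036)),
('side',(332.8,259),(.07,.025,0)),('side',(343,272.7),(.07,-.025,0)),
('top',(385.9,209.4),(.07,.025,0)),('top',(404.2,206.4),(.07,-.025,0)),('top',(394.5,241.6),(-.02,.025,.036)),('top',(414,237.9),(-.02,-.025,.036))]
f=lambda p:np.concatenate([proj(c,W(p,l),P[c])-u for c,u,l in obs])
r=least_squares(f,[.46,-.19,.1],loss='soft_l1');print('chock',np.round(r.x,4),np.degrees(r.x[2]));print(np.round(f(r.x).reshape(-1,2),1).tolist())
# ramp: outer corners in top crop (rail tops)
a=2.6667
T=[((195,62),1,1),((416,28),1,-1),((462,298),-1,-1),((240,335),-1,1)]
S=[((285,86),1,1),((377,186),1,-1),((197,285),-1,-1),((119,171),-1,1)]
b=600/270
ob=[('top',(180+u[0]/a,110+u[1]/a),sx,sy) for u,sx,sy in T]+[('side',(220+u[0]/b,100+u[1]/b),sx,sy) for u,sx,sy in S]
def g(p): 
    return np.concatenate([proj(c,W(p,(sx*p[3],sy*p[4],.045+.0875*sx*p[3]+.010)),P[c])-u for c,u,sx,sy in ob])
r2=least_squares(g,[.6,.07,.1,.14,.115],loss='soft_l1');print('ramp',np.round(r2.x,4),np.degrees(r2.x[2]));print(np.round(g(r2.x).reshape(-1,2),1).tolist())
p=r2.x
print('roller pred',W(p,(.048,0,.074)),'button in ramp:')
d=np.array([.6542,-.0699])-p[:2];c,s=np.cos(p[2]),np.sin(p[2]);print(c*d[0]+s*d[1],-s*d[0]+c*d[1])
# roller journal ends, top
for n in ('top','side'):
  m=np.load(f'm_{n}_roller_center_0.npy');print(n,cv2.minAreaRect(np.argwhere(m)[:,::-1].astype(np.float32)), [np.round(proj(n,W(p,(.048,y,.074)),P[n]),1).tolist() for y in(.094,0,-.094)])
E
```

```text
chock [ 0.4688 -0.1899  0.2249] 12.883020798440747
[[-0.9, -0.7], [-1.0, 0.1], [0.1, -0.3], [1.2, -1.5], [0.0, 0.1], [0.6, 1.1], [-0.3, -0.2], [-0.4, -0.9], [1.1, 0.7], [0.6, 0.5]]
ramp [0.6025 0.07   0.1929 0.1316 0.1079] 11.053380182324112
[[0.9, 0.8], [0.6, -0.1], [0.5, -0.4], [0.7, -0.3], [-0.1, -1.0], [0.4, -1.0], [-0.7, -1.3], [-1.2, -2.1]]
roller pred [0.64957255 0.07915509 0.074     ] button in ramp:
0.023964246410807424 -0.14717715987915475
top ((298.43524169921875, 157.1208038330078), (19.810894012451172, 72.51172637939453), 80.31121826171875) [[263.7, 164.0], [300.4, 157.9], [336.9, 151.8]]
side ((343.84259033203125, 166.70306396484375), (54.6615104675293, 17.07857322692871), 49.08561706542969) [[327.3, 148.2], [344.1, 167.9], [362.6, 189.4]]
```

```bash
cat >> h.py <<'E'
def go(tgt,psi):
    """psi: world heading of chock/ramp x; tool y to be along psi+-90"""
    s=get_state(); Rt=R.from_quat(s['eef_rot']); d=Rt.inv().apply(np.array(tgt)-s['tool_pos'])*100
    ty=Rt.apply([0,1,0]); cur=np.arctan2(ty[1],ty[0]); 
    e=(psi+np.pi/2-cur+np.pi/2)%np.pi-np.pi/2
    sgn=np.sign(Rt.apply([1,0,0])[2])
    print('t',s['clock'],'tcp',np.round(s['tool_pos'],4),'delta cm',np.round(d,2),'yaw',round(sgn*e,4),'q7',round(s['q'][6],3),'toolx',np.round(Rt.apply([1,0,0]),3),'tooly',np.round(ty,3))
E
python3 -c "
from h import *
go((.4688,-.1899,.15),.2249)"
```

```text
t 1.05 tcp [ 0.2519 -0.572   0.2528] delta cm [ 10.27 -26.23 -35.25] yaw 0.1899 q7 -0.215 toolx [ 0. -0. -1.] tooly [ 0.403 -0.915  0.   ]
```

Request:
apply_moves([
  [5, -26.2, -35.2],
  [5, -26.2, -35.2],
  [5, -26.2, -35.2],
  [5, -26.2, -35.2],
  [5, -26.2, -35.2],
  [5, -26.2, -35.2],
  [5, -26.2, -35.2],
  [5, -26.2, -35.2],
  [5, -26.2, -35.2],
  [5, -26.2, -35.2],
], yaw=[0.19, 0.19, 0.19, 0.19, 0.19, 0.19, 0.19, 0.19, 0.19, 0.19], gripper=[100, 100, 100, 100, 100, 100, 100, 100, 100, 100])

```text
clock: 1.88
tool_pos: [0.4571, -0.2102, 0.2056]
eef_rot: [0.703, 0.079, -0.702, 0.079]
contact_force: [-0.2, -0.4, 0.7]
opening: 1.005
```

Request:
apply_moves([
  [0, 0, 0],
  [0, 0, 0],
  [0, 0, 0],
  [0, 0, 0],
], yaw=[0, 0, 0, 0], gripper=[100, 100, 100, 100])

```text
clock: 2.22
tool_pos: [0.4563, -0.212, 0.2057]
eef_rot: [0.703, 0.078, -0.703, 0.079]
contact_force: [0.6, -0.7, 0.2]
opening: 0.998
```

```bash
python3 - <<'E'
from h import *
go((.4688,-.1899,.15),.2249)
p=camera_params('wrist');save('w1',snapshot('wrist'));np.save('w1.npy',p,allow_pickle=True)
c,s=np.cos(.2249),np.sin(.2249)
for l in [(0,0,.018),(-.02,.025,.036),(-.02,-.025,.036),(.02,.025,.036),(.02,-.025,.036),(.07,.025,0),(.07,-.025,0)]:
  print(l,np.round(proj('wrist',(.4688+c*l[0]-s*l[1],-.1899+s*l[0]+c*l[1],l[2]),p),1))
for r in spot_point('chock_grip','wrist')[:3]: print(r, onz('wrist',r['pixel'],.018,p))
E
```

```text
t 2.2167 tcp [ 0.4563 -0.212   0.2057] delta cm [ 5.57 -1.89 -1.71] yaw -0.0031 q7 -1.082 toolx [ 0.    -0.001 -1.   ] tooly [ 0.22  -0.976  0.002]
(0, 0, 0.018) [301.1 165.2]
(-0.02, 0.025, 0.036) [275.9 188.2]
(-0.02, -0.025, 0.036) [325.3 188. ]
(0.02, 0.025, 0.036) [274.5 149.1]
(0.02, -0.025, 0.036) [325.4 148.5]
(0.07, 0.025, 0) [278.1  99. ]
(0.07, -0.025, 0) [324.6  98.3]
{'pixel': [393.0, 227.0], 'score': 0.82} [ 0.42272401 -0.30559819  0.018     ]
{'pixel': [300.5, 164.2], 'score': 0.65} [ 0.46967913 -0.1890354   0.018     ]
```

View pics/w1.png

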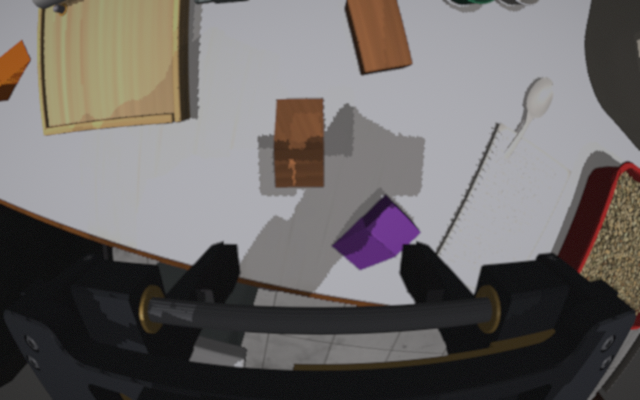

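Wrist view: the wedge lies at (275–324, 98–187), with its slope up the picture. The predicted corners match within about 1 px. I'll check the finger clearance to the purple wedge and then descend.

```bash
python3 - <<'E'
from h import *
p=camera_params('wrist');c,s=np.cos(.2249),np.sin(.2249)
for px in[(388,195),(419,228),(345,240)]:
  d=onz('wrist',px,.036,p)[:2]-[.4688,-.1899];print(px,c*d[0]+s*d[1],-s*d[0]+c*d[1])
# TCP is 5mm ahead (below) of grasp point: grasp z 22mm -> tcp .017
go((.4690,-.1897,.018),.2249)
E
```

```text
(388, 195) -0.02761094916955318 -0.0898425900581774
(419, 228) -0.06514350569525496 -0.12766609844231977
(345, 240) -0.0777239109652371 -0.046339031170891526
t 2.3167 tcp [ 0.4563 -0.2121  0.2057] delta cm [18.77 -1.94 -1.73] yaw -0.0038 q7 -1.082 toolx [ 0.001 -0.001 -1.   ] tooly [ 0.219 -0.976  0.001]
```

Request:
apply_moves([
  [4, -1.9, -1.7],
  [8, -1.9, -1.7],
  [12, -1.9, -1.7],
  [14, -1.9, -1.7],
  [16, -1.9, -1.7],
  [18, -1.9, -1.7],
  [18.7, -1.9, -1.7],
  [18.7, -1.9, -1.7],
  [18.7, -1.9, -1.7],
], yaw=[0, 0, 0, 0, 0, 0, 0, 0, 0], gripper=[100, 100, 100, 100, 100, 100, 100, 100, 100])

```text
clock: 3.07
tool_pos: [0.4686, -0.1909, 0.0191]
eef_rot: [0.703, 0.077, -0.703, 0.078]
contact_force: [-1.2, -0.6, -0.8]
opening: 0.997
```

```bash
python3 - <<'E'
from h import *
go((.4690,-.1897,.018),.2249)
save('w2',snapshot('wrist'))
E
```

```text
t 3.0667 tcp [ 0.4686 -0.1909  0.0191] delta cm [ 0.11 -0.11 -0.07] yaw -0.0052 q7 -1.156 toolx [ 0.    -0.002 -1.   ] tooly [ 0.218 -0.976  0.002]
```

View pics/w2.png

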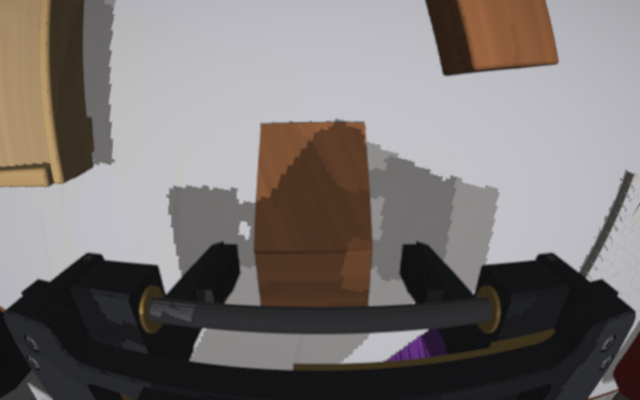

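The wedge sits squarely between the fingers, with edges at 255 and 371 and the fingers at 238 and 401. Now I'll close the gripper.

Request:
apply_moves([
  [0, 0, 0],
  [0, 0, 0],
  [0, 0, 0],
  [0, 0, 0],
  [0, 0, 0],
  [0, 0, 0],
  [0, 0, 0],
  [0, 0, 0],
], yaw=[0, 0, 0, 0, 0, 0, 0, 0], gripper=[45, 45, 45, 45, 45, 45, 45, 45], force=25)

```text
clock: 3.78
tool_pos: [0.469, -0.1905, 0.0198]
eef_rot: [0.703, 0.077, -0.702, 0.078]
contact_force: [-0.5, 1.6, 3.5]
opening: 0.562
```

Request:
apply_moves([
  [-2, 0, 0],
  [-5, 0, 0],
  [-9, 0, 0],
  [-13, 0, 0],
  [-16, 0, 0],
  [-16, 0, 0],
  [-16, 0, 0],
], yaw=[0, 0, 0, 0, 0, 0, 0], gripper=[45, 45, 45, 45, 45, 45, 45])

```text
clock: 4.37
tool_pos: [0.4695, -0.1908, 0.181]
eef_rot: [0.704, 0.076, -0.701, 0.079]
contact_force: [0.3, 0.2, -2.3]
opening: 0.562
```

```bash
python3 - <<'E'
from h import *
ps=.1929; rx=-.072
go((.6025+np.cos(ps)*rx,.07+np.sin(ps)*rx,.18),ps)
E
```

```text
t 4.3667 tcp [ 0.4695 -0.1908  0.181 ] delta cm [  0.06 -22.74 -11.47] yaw 0.027 q7 -1.135 toolx [ 0.005 -0.003 -1.   ] tooly [ 0.218 -0.976  0.004]
```

Gripped: opening 49.5 mm and the weight shows on the force reading. Next I move over the board, 40 mm downhill of the final spot.

Request:
apply_moves([
  [0, -22.7, -11.5],
  [0, -22.7, -11.5],
  [0, -22.7, -11.5],
  [0, -22.7, -11.5],
  [0, -22.7, -11.5],
  [0, -22.7, -11.5],
  [0, -22.7, -11.5],
  [0, -22.7, -11.5],
  [0, -22.7, -11.5],
  [0, -22.7, -11.5],
], yaw=[0.027, 0.027, 0.027, 0.027, 0.027, 0.027, 0.027, 0.027, 0.027, 0.027], gripper=[45, 45, 45, 45, 45, 45, 45, 45, 45, 45])

```text
clock: 5.2
tool_pos: [0.531, 0.0533, 0.1794]
eef_rot: [0.704, 0.065, -0.703, 0.069]
contact_force: [-0.7, -0.7, -0.7]
opening: 0.565
```

```bash
python3 - <<'E'
from h import *
p=camera_params('wrist');im=snapshot('wrist');save('w3',im)
ps=.1929
def Wr(l): c,s=np.cos(ps),np.sin(ps);return (.6025+c*l[0]-s*l[1],.07+s*l[0]+c*l[1],.045+.0875*l[0]+l[2])
b=im.copy()
for l in [(.132,.108,.01),(.132,-.108,.01),(-.132,.108,.01),(-.132,-.108,.01),(.022,.065,.017),(.022,-.065,.017),(.048,.094,.025),(.048,-.094,.025),(.048,0,.025)]:
  q=proj('wrist',Wr(l),p);print(l,np.round(q,1)); cv2.circle(b,tuple(int(round(x)) for x in q),3,(255,0,0),1)
save('w3b',b)
for t,z in (('roller_center',.074),('button_top',.078),('ramp',0)):
  for r in spot_point(t,'wrist')[:2]: print(t,r, onz('wrist',r['pixel'],z,p))
go((0.6025+np.cos(ps)*-.072,.07+np.sin(ps)*-.072,.18),ps)
E
```

```text
(0.132, 0.108, 0.01) [186.8 -28.6]
(0.132, -0.108, 0.01) [443.1 -30.4]
(-0.132, 0.108, 0.01) [209.  251.5]
(-0.132, -0.108, 0.01) [423.6 250.6]
(0.022, 0.065, 0.017) [233.6  88.4]
(0.022, -0.065, 0.017) [396.4  87.4]
(0.048, 0.094, 0.025) [195.1  58.9]
(0.048, -0.094, 0.025) [434.9  57.4]
(0.048, 0, 0.025) [314.6  50.9]
roller_center {'pixel': [308.6, 49.4], 'score': 0.79} [0.64997893 0.08382165 0.074     ]
button_top {'pixel': [492.6, 95.2], 'score': 0.6} [ 0.65256576 -0.06906945  0.078     ]
ramp {'pixel': [313.4, 109.1], 'score': 0.59} [0.60444389 0.07248381 0.        ]
t 5.4 tcp [0.5319 0.054  0.1804] delta cm [ 0.04 -0.21 -0.04] yaw -0.0028 q7 -1.55 toolx [ 0.004 -0.003 -1.   ] tooly [ 0.189 -0.982  0.004]
```

View pics/w3b.png

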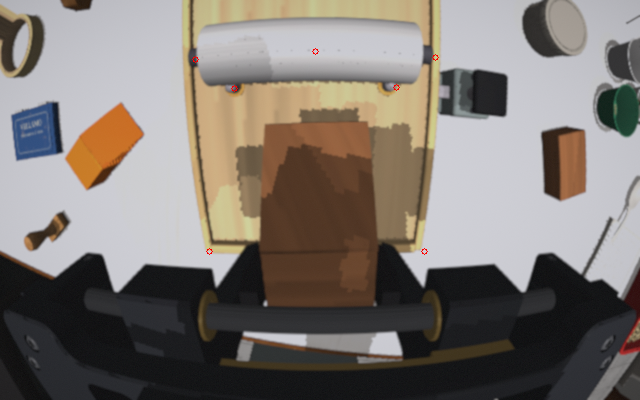

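```bash
python3 - <<'E'
import cv2
a=cv2.imread('pics/w3.png')[10:110,180:440]; a=cv2.resize(a,(780,300),interpolation=cv2.INTER_CUBIC)
b=cv2.imread('pics/w3.png')[180:280,180:440]; b=cv2.resize(b,(780,300),interpolation=cv2.INTER_CUBIC)
cv2.imwrite('pics/w3c.png',cv2.vconcat([a,b]))
E
```

```text
(no output)
```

View pics/w3c.png

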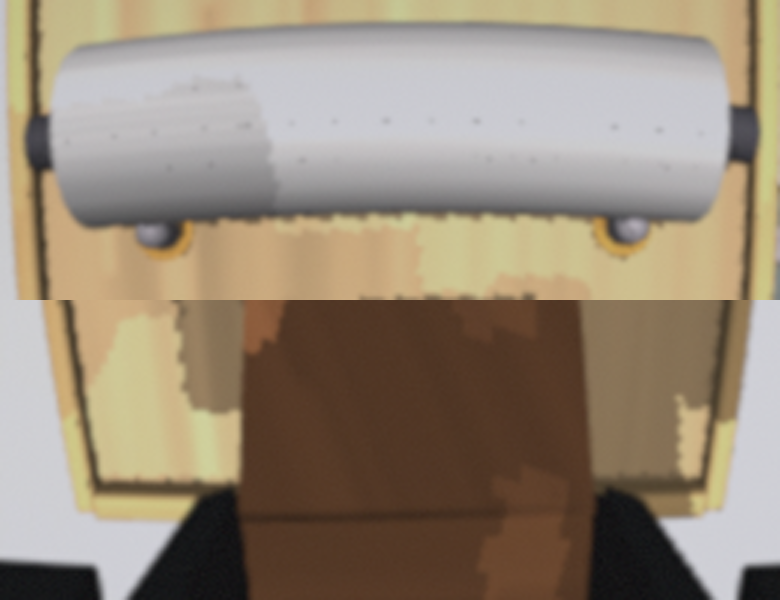

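```bash
python3 - <<'E'
from h import *
from scipy.optimize import least_squares
p=camera_params('wrist')
def Wr(v,l): c,s=np.cos(v[2]),np.sin(v[2]);return np.array([v[0]+c*l[0]-s*l[1],v[1]+s*l[0]+c*l[1],.045+.0875*l[0]+l[2]])
o=[((189,57.3),(.0458,.094,.0251)),((432.7,54),(.0458,-.094,.0251)),((231.7,87.3),(.0205,.065,.017)),((390.7,86),(.0205,-.065,.017)),((206,250.7),(-.134,.109,.01)),((419.3,250),(-.134,-.109,.01))]
f=lambda v:np.concatenate([proj('wrist',Wr(v,l),p)-u for u,l in o])
r=least_squares(f,[.6,.07,.19],loss='soft_l1');v=r.x;print(v);print(np.round(f(v).reshape(-1,2),1).tolist())
print('roller',Wr(v,(.048,0,.025)),'chock tgt',Wr(v,(-.032,0,0)))
for x in(-.072,-.032): print(x,Wr(v,(x,0,0)))
for b in ((.6542,-.0699),(.6526,-.0691)):
  d=np.array(b)-v[:2];c,s=np.cos(v[2]),np.sin(v[2]);print('button',c*d[0]+s*d[1],-s*d[0]+c*d[1])
np.save('ramp.npy',v)
E
```

```text
[0.60591109 0.07490585 0.19218248]
[[2.8, 1.4], [-2.5, 2.3], [-1.8, -0.4], [1.1, -0.5], [-1.0, -0.8], [1.7, -0.4]]
roller [0.6530274  0.08407392 0.0742    ] chock tgt [0.57450022 0.06879379 0.0422    ]
-0.072 [0.53523663 0.06115373 0.0387    ]
-0.032 [0.57450022 0.06879379 0.0422    ]
button 0.019741742692900355 -0.15136318979749508
button 0.01832400046205035 -0.15027231539277902
```

```bash
python3 - <<'E'
from h import *
v=np.load('ramp.npy');x=-.052
go((v[0]+np.cos(v[2])*x,v[1]+np.sin(v[2])*x,.080),v[2])
E
```

```text
t 5.4 tcp [0.5319 0.054  0.1804] delta cm [10.05 -0.68 -2.43] yaw -0.0021 q7 -1.55 toolx [ 0.004 -0.003 -1.   ] tooly [ 0.189 -0.982  0.004]
```

Request:
apply_moves([
  [1, -0.7, -2.4],
  [3, -0.7, -2.4],
  [5, -0.7, -2.4],
  [7, -0.7, -2.4],
  [9, -0.7, -2.4],
  [10, -0.7, -2.4],
  [10, -0.7, -2.4],
  [10, -0.7, -2.4],
], yaw=[0, 0, 0, 0, 0, 0, 0, 0], gripper=[45, 45, 45, 45, 45, 45, 45, 45], force=10)

```text
clock: 6.07
tool_pos: [0.5545, 0.0646, 0.0806]
eef_rot: [0.705, 0.065, -0.703, 0.068]
contact_force: [0.6, -0.3, -1.3]
opening: 0.572
```

```bash
python3 - <<'E'
from h import *
v=np.load('ramp.npy');x=-.052
go((v[0]+np.cos(v[2])*x,v[1]+np.sin(v[2])*x,.060),v[2])
print(get_state()['contact_force'])
p=camera_params('wrist');save('w4',snapshot('wrist'))
E
```

```text
t 6.0667 tcp [0.5545 0.0646 0.0806] delta cm [ 2.06 -0.04 -0.04] yaw -0.0029 q7 -1.561 toolx [ 0.004 -0.004 -1.   ] tooly [ 0.188 -0.982  0.004]
[ 0.55313208 -0.29829251 -1.27257466]
```

View pics/w4.png

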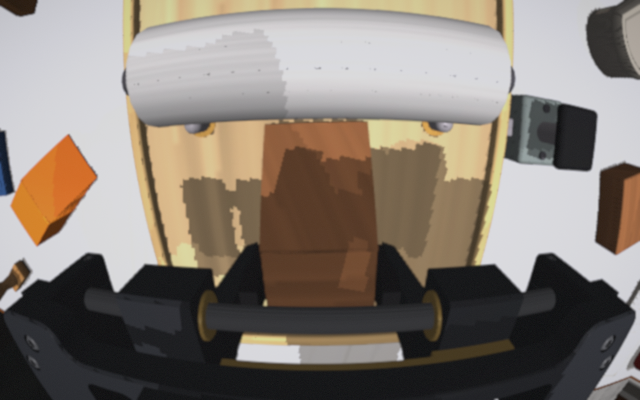

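The wedge is centred (thin edge mid 316; pin mid about 319) and square to the roller. Now I lower it so the underside settles flat against the slope.

Request:
apply_moves([
  [0.5, 0, 0],
  [1.0, 0, 0],
  [1.3, 0, 0],
  [1.5, 0, 0],
  [1.7, 0, 0],
  [1.9, 0, 0],
  [1.9, 0, 0],
  [1.9, 0, 0],
], yaw=[0, 0, 0, 0, 0, 0, 0, 0], gripper=[45, 45, 45, 45, 45, 45, 45, 45], force=6)

```text
clock: 6.78
tool_pos: [0.5552, 0.0648, 0.0622]
eef_rot: [0.706, 0.066, -0.702, 0.068]
contact_force: [-0.7, 0.6, -1.2]
opening: 0.566
```

```bash
python3 - <<'E'
from h import *
v=np.load('ramp.npy');x=-.032
go((v[0]+np.cos(v[2])*x,v[1]+np.sin(v[2])*x,.060),v[2])
print(get_state()['contact_force'])
save('w5',snapshot('wrist'));save('s5',cv2.resize(snapshot('side')[110:250,240:420],(771,600)))
E
```

```text
t 6.7833 tcp [0.5552 0.0648 0.0622] delta cm [ 0.23 -0.03 -1.97] yaw -0.0026 q7 -1.561 toolx [ 0.005 -0.003 -1.   ] tooly [ 0.188 -0.982  0.004]
[-0.72937894  0.60812142 -1.17672973]
```

View pics/w5.png

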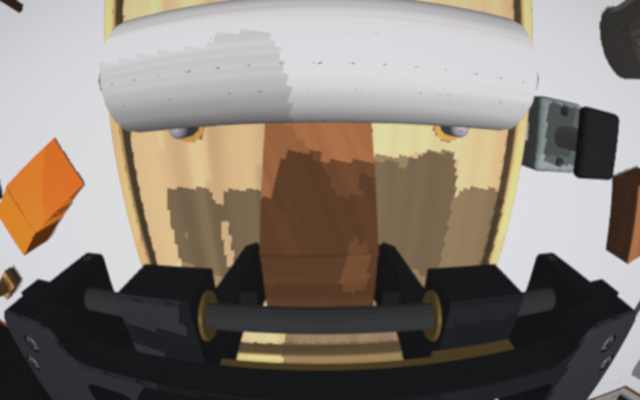

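View pics/s5.png

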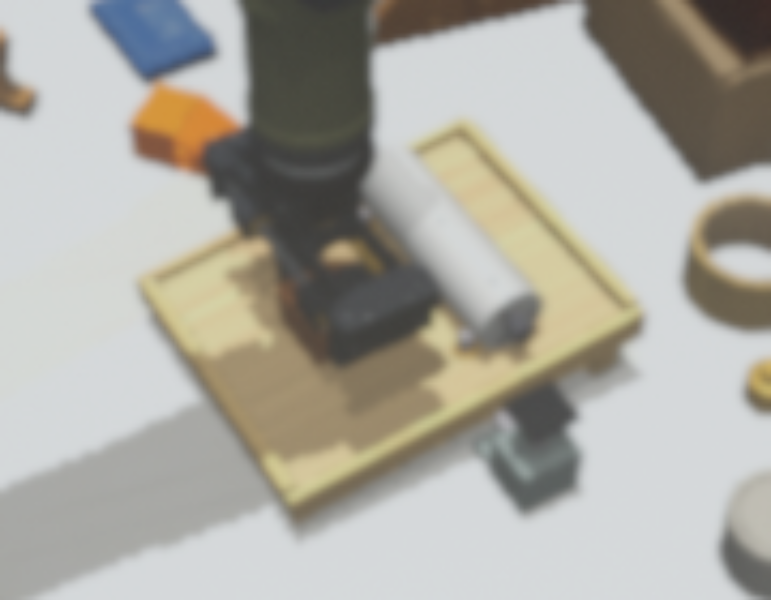

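Request:
apply_moves([
  [0.1, 0, 0],
  [0.2, 0, 0],
  [0.3, 0, 0],
  [0.3, 0, 0],
], yaw=[0, 0, 0, 0], gripper=[45, 45, 45, 45])

```text
clock: 7.22
tool_pos: [0.5555, 0.0646, 0.0598]
eef_rot: [0.706, 0.065, -0.702, 0.068]
contact_force: [-0.6, -0.1, 4.0]
opening: 0.566
```

```bash
python3 - <<'E'
from h import *
print(get_state()['contact_force'])
save('w6',snapshot('wrist'))
E
```

```text
[-0.62451164 -0.11789155  4.00648589]
```

View pics/w6.png

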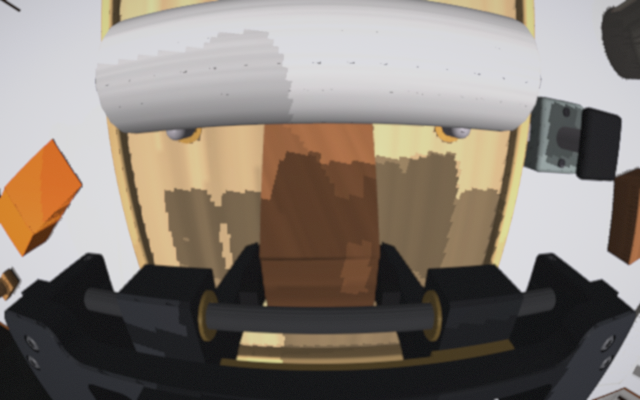

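It is now seated: +4 N, and TCP z .0598 against .060 predicted for lying flat. I'll take roller reference images, then push uphill in steps.

```bash
python3 - <<'E'
from h import *
for c in('side','top'):
    im=snapshot(c); np.save(f'ref_{c}.npy',im); 
a=np.load('ref_top.npy');save('t6',cv2.resize(a[110:250,240:400],(685,600)))
E
```

```text
(no output)
```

View pics/t6.png

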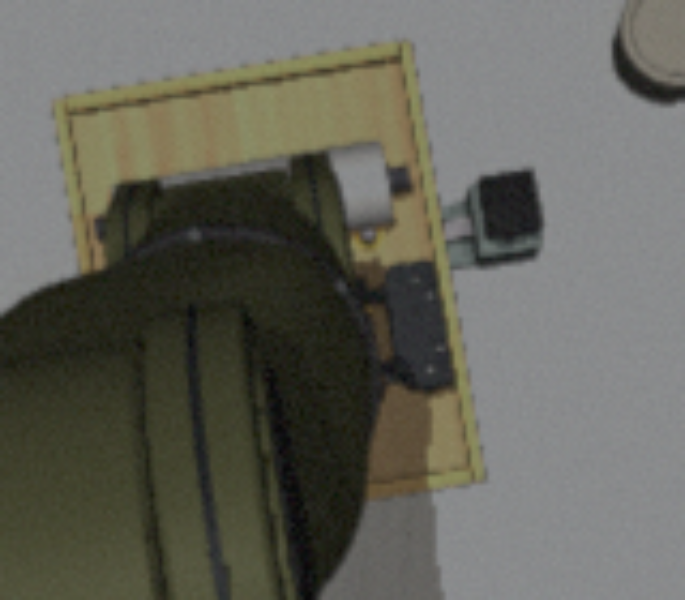

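Request:
apply_moves([
  [-0.03, 0, -0.3],
  [-0.05, 0, -0.6],
  [-0.08, 0, -0.9],
  [-0.1, 0, -1.2],
  [-0.13, 0, -1.4],
  [-0.13, 0, -1.4],
  [-0.13, 0, -1.4],
], yaw=[0, 0, 0, 0, 0, 0, 0], gripper=[45, 45, 45, 45, 45, 45, 45])

```text
clock: 7.95
tool_pos: [0.5705, 0.0675, 0.0611]
eef_rot: [0.707, 0.065, -0.701, 0.068]
contact_force: [-0.4, -0.5, 0.2]
opening: 0.567
```

```bash
cat >> h.py <<'E'
def rx():
    v=np.load('ramp.npy');s=get_state();d=s['tool_pos'][:2]-v[:2];c,q=np.cos(v[2]),np.sin(v[2])
    return np.round([c*d[0]+q*d[1],-q*d[0]+c*d[1],s['tool_pos'][2]],4),np.round(s['contact_force'],1)
def cmp(c,boxes,im=None):
    im=snapshot(c) if im is None else im; ref=np.load(f'ref_{c}.npy')
    out=[]
    for (l,t,w,h) in boxes:
        g=lambda a:cv2.cvtColor(a,cv2.COLOR_RGB2GRAY)[t:t+h,l:l+w].astype(np.float32)
        (sh,resp)=cv2.phaseCorrelate(g(ref),g(im),cv2.createHanningWindow((w,h),cv2.CV_32F)); out.append((np.round(sh,2).tolist(),round(resp,2)))
    return im,out
SB=[(345,168,24,24),(370,150,24,24),(350,198,28,28)]
E
python3 - <<'E'
from h import *
print(rx()); im,o=cmp('side',SB);print(o)
a=np.vstack([np.load('ref_side.npy')[130:220,300:420],im[130:220,300:420]]);save('s7',cv2.resize(a,(400,600)))
save('w7',snapshot('wrist'))
E
```

```text
(array([-0.0362, -0.0005,  0.0611]), array([-0.4, -0.5,  0.2]))
[([0.41, -0.04], 0.95), ([0.07, -0.01], 0.94), ([-0.18, -0.07], 0.95)]
```

View pics/s7.png

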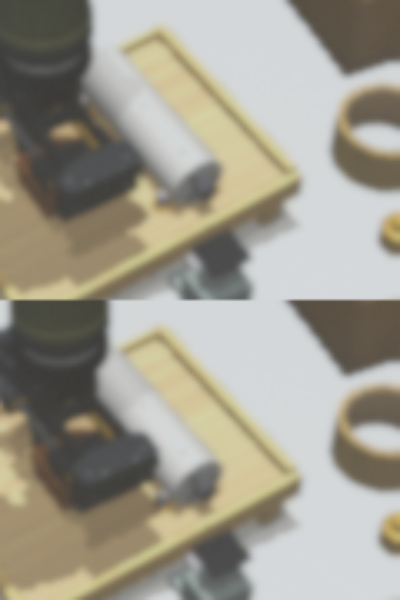

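View pics/w7.png

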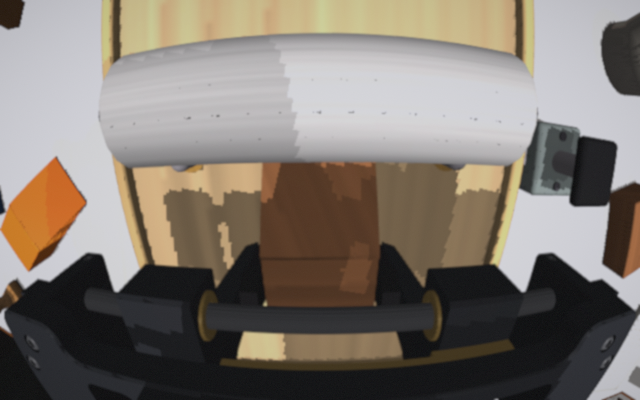

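The roller has not moved so far (side view unchanged). Its surface dots can serve as a rotation gauge, so I'll set that up.

```bash
cat >> h.py <<'E'
def dotang(px,p,xc=.048):
    # angle (deg) about roller axis of a surface point seen at px ; 90=normal up, 180=downhill
    v=np.load('ramp.npy');o,d=ray('wrist',px,p)
    u=np.array([np.cos(v[2]),np.sin(v[2]),0]);C=np.array([v[0],v[1],0])+u*xc+np.array([0,0,.045+.0875*xc+.0251])
    o2=np.array([(o-C)@u,(o-C)[2]]);d2=np.array([d@u,d[2]])
    a=d2@d2;b=o2@d2;c=o2@o2-.025**2;D=b*b-a*c
    if D<0:return None
    t=(-b-D**.5)/a;h=o2+t*d2;return np.degrees(np.arctan2(h[1],h[0]))
def dots(im,rows=(35,165)):
    g=cv2.cvtColor(im,cv2.COLOR_RGB2GRAY).astype(np.float32); bh=cv2.morphologyEx(g,cv2.MORPH_BLACKHAT,np.ones((7,7)))
    m=(bh>14).astype(np.uint8);m[:rows[0]]=0;m[rows[1]:]=0;m[:,:130]=0;m[:,510:]=0
    n,l,st,ce=cv2.connectedComponentsWithStats(m);return [tuple(ce[i]) for i in range(1,n) if 2<=st[i,4]<40 and st[i,2]<10 and st[i,3]<8]
E
python3 - <<'E'
from h import *
p=camera_params('wrist');im=snapshot('wrist')
for q in dots(im,(50,150)):print(np.round(q,1),dotang(q,p))
save('w8c',cv2.resize(im[30:180,90:550],(800,261),interpolation=cv2.INTER_CUBIC))
E
```

```text
[343.5  78.5] 84.39433204582579
[378.   79.5] 84.31399337146176
[318.2 111.3] 107.68085760911114
[352.2 111.6] 107.77114226142294
[384. 112.] 107.38560295382581
[247.  113.5] 107.96477554198206
[415.  113.5] 107.40660897200691
[217.  114.9] 107.69610640890035
[443.5 115.5] 107.48259540355947
[183.7 117.3] 107.5760017543178
[188.6 117.7] 108.17459415522887
[475.3 118.1] 107.3603564287802
[157.5 120. ] 107.64882859509778
[499.  120.5] 107.25835361871388
[133.5 123. ] 107.83233800749255
[322.  136.8] 129.31923661714808
[229.7 139.7] 130.17130684496263
[389. 138.] 129.72069219242
```

View pics/w8c.png

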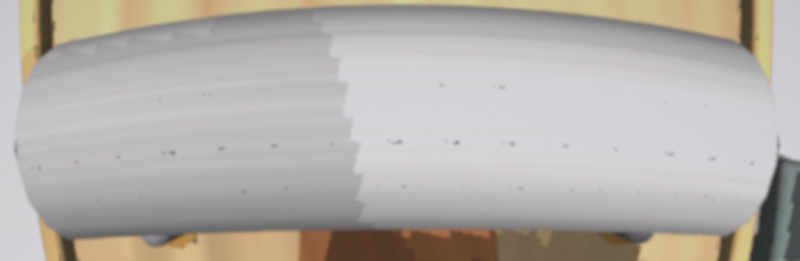

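The gauge works well. The main dot row reads 107.6° ± 0.3° along the whole roller, and 1 mm of roll would change that by roughly 4°. I'll creep on.

Request:
apply_moves([
  [-0.02, 0, -0.1],
  [-0.03, 0, -0.2],
  [-0.03, 0, -0.25],
  [-0.03, 0, -0.25],
], yaw=[0, 0, 0, 0], gripper=[45, 45, 45, 45])

```text
clock: 8.43
tool_pos: [0.572, 0.0678, 0.0612]
eef_rot: [0.706, 0.065, -0.702, 0.068]
contact_force: [-1.2, -0.3, 0.2]
opening: 0.566
```

```bash
cat > chk.py <<'E'
from h import *
import sys
print(rx());p=camera_params('wrist');im=snapshot('wrist');save(sys.argv[1],im)
a=np.array([dotang(q,p) or 0 for q in dots(im,(60,190))]);print(np.sort(np.round(a,1)))
E
python3 chk.py w9
```

```text
(array([-0.0346, -0.0005,  0.0612]), array([-1.2, -0.3,  0.2]))
[  0.    0.    0.    0.    0.    0.    0.    0.   45.7  83.2  83.4  84.1
  84.3 106.5 106.7 106.8 106.8 106.8 106.9 106.9 107.  107.1 107.1 107.1
 107.2 128.6 129.2 129.4 129.4]
```

Request:
apply_moves([
  [-0.01, 0, -0.1],
  [-0.02, 0, -0.2],
  [-0.02, 0, -0.2],
  [-0.02, 0, -0.2],
], yaw=[0, 0, 0, 0], gripper=[45, 45, 45, 45])

```text
clock: 8.82
tool_pos: [0.5741, 0.0682, 0.0614]
eef_rot: [0.706, 0.065, -0.702, 0.068]
contact_force: [-2.5, -0.5, 0.6]
opening: 0.569
```

```bash
python3 chk.py w10
```

```text
(array([-0.0325, -0.0005,  0.0614]), array([-2.5, -0.5,  0.6]))
[  0.    0.    0.    0.    0.    0.    0.    0.   34.  116.7 117.  117.1
 117.4 117.5 117.5 117.6 117.6 117.8 118.  118.1]
```

View pics/w10.png

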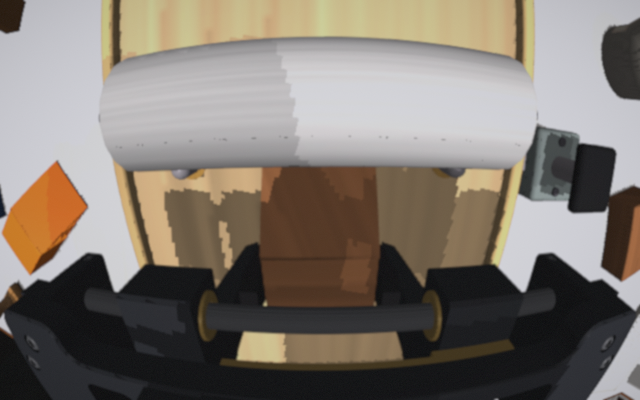

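```bash
python3 - <<'E'
from h import *
im,o=cmp('side',SB);it,ot=cmp('top',[(316,140,22,22),(350,145,20,24),(316,120,24,14)])
print(o,ot)
z=lambda a,b:cv2.resize(a[b[1]:b[1]+b[3],b[0]:b[0]+b[2]],None,fx=5,fy=5,interpolation=cv2.INTER_CUBIC)
b=(320,155,60,45);r=np.hstack([z(np.load('ref_side.npy'),b),z(im,b)])
b=(310,130,60,45);t=np.hstack([z(np.load('ref_top.npy'),b),z(it,b)])
save('c10',np.vstack([r,t]))
E
```

```text
[([0.51, -0.18], 0.99), ([0.09, 0.13], 0.93), ([-0.06, -0.07], 0.95)] [([-0.1, -0.83], 1.04), ([0.1, -0.05], 1.02), ([0.02, 0.71], 1.02)]
```

View pics/c10.png

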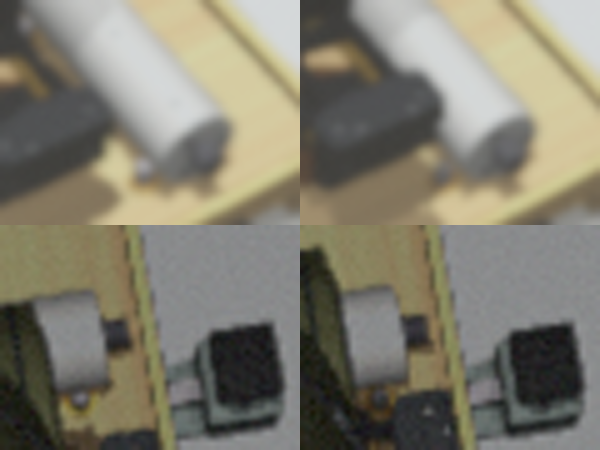

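```bash
python3 - <<'E'
from h import *
ims=[np.load('ref_top.npy'),snapshot('top')]
T0=cv2.cvtColor(cv2.imread('pics/top0.png'),cv2.COLOR_BGR2RGB)
for n,im in zip(('start','ref','now'),[T0]+ims):
    g=cv2.cvtColor(im,cv2.COLOR_RGB2GRAY).astype(float)
    # roller columns 322..329: top/bottom edges ; journal columns 332..335
    c=g[135:175,322:328].mean(1); j=g[135:175,332:335].mean(1)
    print(n,'body',np.round(c[5:32]).astype(int).tolist());print('  jrn',np.round(j[5:30]).astype(int).tolist())
E
```

```text
start body [109, 109, 102, 83, 85, 98, 108, 114, 117, 119, 118, 118, 118, 118, 118, 118, 115, 110, 105, 98, 89, 74, 61, 60, 79, 78, 78]
  jrn [105, 106, 107, 107, 108, 107, 108, 105, 92, 50, 46, 48, 44, 34, 40, 63, 85, 105, 110, 107, 106, 97, 100, 105, 107]
ref body [128, 128, 120, 98, 102, 114, 127, 132, 137, 140, 138, 138, 138, 138, 138, 138, 135, 130, 123, 116, 103, 89, 70, 71, 92, 90, 92]
  jrn [123, 123, 124, 124, 125, 124, 127, 123, 105, 57, 56, 56, 50, 41, 43, 70, 99, 125, 127, 125, 123, 114, 116, 125, 126]
now body [128, 121, 100, 102, 115, 126, 133, 138, 138, 140, 139, 140, 139, 140, 139, 138, 134, 126, 116, 105, 91, 72, 62, 67, 61, 53, 46]
  jrn [123, 125, 123, 126, 126, 125, 126, 114, 59, 53, 57, 51, 45, 43, 64, 98, 126, 129, 127, 128, 128, 128, 116, 73, 48]
```

The top view shows the roller shifted about 0.9 px uphill, roughly 2 mm. The dot "row" had jumped to the next facet, so that gauge is ambiguous. Contact was near x = −34.6 mm. I'll back off 2 mm so the roller returns to the pins with the chock just touching.

Request:
apply_moves([
  [0.01, 0, 0.1],
  [0.02, 0, 0.2],
  [0.02, 0, 0.2],
  [0.02, 0, 0.2],
  [0.02, 0, 0.2],
], yaw=[0, 0, 0, 0, 0], gripper=[45, 45, 45, 45, 45])

```text
clock: 9.43
tool_pos: [0.5726, 0.068, 0.0613]
eef_rot: [0.707, 0.066, -0.701, 0.068]
contact_force: [0.8, -0.0, -0.8]
opening: 0.564
```

```bash
python3 chk.py w11; cat > tp.py <<'E'
from h import *
# subpixel uphill shift (px, ~2.5mm each) of roller right end in top view vs start
r=np.load('ref_top.npy');im=snapshot('top')
T0=r
f=lambda im:cv2.cvtColor(im,cv2.COLOR_RGB2GRAY).astype(float)
def sh(a,b):
    x=np.arange(len(a));best=min(np.arange(-3,3,.02),key=lambda s:np.mean((np.interp(x[4:-4]+s,x,b)-a[4:-4])**2));return round(best,2)
for c,(lo,hi) in {'body':((322,328),(136,154)),'jrn':((332,335),(138,158)),'btn':((352,362),(142,160)),'rail':((318,330),(112,132))}.items():
    print(c,sh(f(r)[hi[0]:hi[1],lo[0]:lo[1]].mean(1),f(im)[hi[0]:hi[1],lo[0]:lo[1]].mean(1)))
E
python3 tp.py
```

```text
(array([-0.034 , -0.0005,  0.0613]), array([ 0.8, -0. , -0.8]))
[  0.    0.    0.    0.    0.    0.    0.    0.    0.   42.4 104.  104.2
 104.4 104.4 124.7 124.8 125.  125.3 125.4]
body -0.28
jrn -0.42
btn 0.02
rail 0.0
```

Both gauges now agree: the roller is about 0.8 mm uphill. I'll back off a little more.

Request:
apply_moves([
  [0.01, 0, 0.08],
  [0.01, 0, 0.1],
  [0.01, 0, 0.1],
  [0.01, 0, 0.1],
], yaw=[0, 0, 0, 0], gripper=[45, 45, 45, 45])

```text
clock: 9.87
tool_pos: [0.5714, 0.0677, 0.0612]
eef_rot: [0.706, 0.066, -0.701, 0.068]
contact_force: [0.0, -0.3, -0.2]
opening: 0.564
```

```bash
python3 chk.py w12;python3 tp.py
```

```text
(array([-0.0353, -0.0005,  0.0612]), array([ 0. , -0.3, -0.2]))
[  0.    0.    0.    0.    0.    0.   84.5  84.7 107.  107.1 107.1 107.2
 107.2 107.4 107.6 107.6 107.6 107.6 107.7 107.7 107.9 108.  129.5 129.8
 130. ]
body -0.02
jrn 0.06
btn 0.0
rail 0.0
```

The roller is back on the pins (107.5°, shift 0). Contact is at −34.8 mm and the chock is at −35.3 mm, so I'll advance half a millimetre.

Request:
apply_moves([
  [0, 0, -0.06],
  [0, 0, -0.06],
  [0, 0, -0.06],
], yaw=[0, 0, 0], gripper=[45, 45, 45])

```text
clock: 10.22
tool_pos: [0.5714, 0.0677, 0.0612]
eef_rot: [0.706, 0.065, -0.702, 0.068]
contact_force: [-2.8, 1.0, 1.7]
opening: 0.567
```

```bash
python3 chk.py w13;python3 tp.py
```

```text
(array([-0.0352, -0.0005,  0.0612]), array([-2.8,  1. ,  1.7]))
[  0.    0.    0.    0.    0.    0.   84.6 107.  107.  107.2 107.3 107.4
 107.4 107.4 107.5 107.5 107.6 107.7 107.8 107.8 107.8 107.8 129.7 130. ]
body -0.02
jrn 0.06
btn 0.0
rail -0.04
```

Request:
apply_moves([
  [0, 0, -0.1],
  [0, 0, -0.1],
  [0, 0, -0.1],
], yaw=[0, 0, 0], gripper=[45, 45, 45])

```text
clock: 10.57
tool_pos: [0.5719, 0.0678, 0.0612]
eef_rot: [0.706, 0.065, -0.702, 0.068]
contact_force: [-3.5, 0.1, 2.2]
opening: 0.566
```

```bash
python3 chk.py w14;python3 tp.py
```

```text
(array([-0.0347, -0.0005,  0.0612]), array([-3.5,  0.1,  2.2]))
[  0.    0.    0.    0.    0.    0.    0.   45.8  46.   84.   84.6 107.
 107.  107.1 107.2 107.2 107.2 107.2 107.3 107.3 107.3 107.4 107.5 107.6
 107.7 129.4 129.4]
body -0.14
jrn -0.04
btn 0.0
rail -0.04
```

It just touches (107.3°). Release.

Request:
apply_moves([
  [0, 0, 0],
  [0, 0, 0],
  [0, 0, 0],
  [0, 0, 0],
  [0, 0, 0],
  [0, 0, 0],
], yaw=[0, 0, 0, 0, 0, 0], gripper=[60, 64, 70, 80, 85, 85])

```text
clock: 11.17
tool_pos: [0.5722, 0.0678, 0.0612]
eef_rot: [0.706, 0.065, -0.702, 0.068]
contact_force: [-0.1, -1.1, -0.5]
opening: 0.85
```

```bash
python3 chk.py w15;python3 tp.py
```

```text
(array([-0.0344, -0.0005,  0.0612]), array([-0.1, -1.1, -0.5]))
[  0.    0.    0.    0.    0.   45.3  45.6  84.8 107.1 107.3 107.3 107.3
 107.3 107.3 107.4 107.4 107.5 107.5 107.5 107.6 129.3 129.5 129.9]
body -0.1
jrn 0.04
btn -0.02
rail -0.02
```

View pics/w15.png

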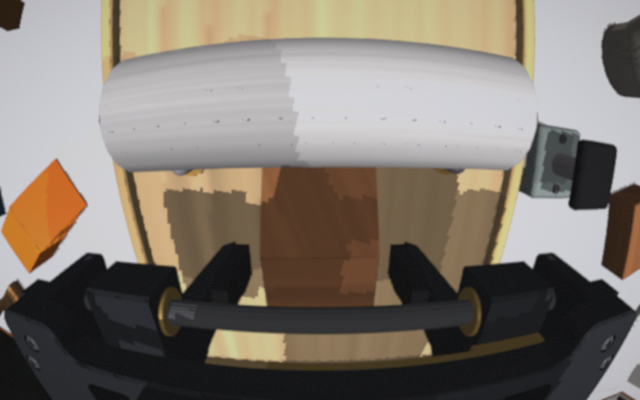

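The fingers are clear of the chock, which sits centred (261–378) against the roller, and the roller has not moved. Next I rise and go to the button.

Request:
apply_moves([
  [-2, 0, 0],
  [-5, 0, 0],
  [-9, 0, 0],
  [-12, 0, 0],
  [-12, 0, 0],
  [-12, 0, 0],
], yaw=[0, 0, 0, 0, 0, 0], gripper=[85, 85, 85, 85, 85, 85])

```text
clock: 11.77
tool_pos: [0.5726, 0.0684, 0.1831]
eef_rot: [0.707, 0.066, -0.701, 0.068]
contact_force: [-0.1, 0.8, -0.1]
opening: 0.849
```

```bash
python3 chk.py w16; python3 - <<'E'
from h import *
p=camera_params('wrist')
im=snapshot('wrist')
for r in spot_point('button_top','wrist')[:2]: print(r,onz('wrist',r['pixel'],.078,p))
for r in silhouettes('button_top','wrist')[:2]: print(r['bbox'])
v=np.load('ramp.npy');go((.653,-.0695,.12),v[2])
E
```

```text
(array([-0.034 , -0.    ,  0.1831]), array([-0.1,  0.8, -0.1]))
[  0.    0.    0.    0.    0.    0.    0.    0.    0.    0.    0.    0.
   0.    0.   98.3  98.8 101.7 106.4 106.9 107.2 108.5 115.  118.2 118.4
 128.3 132.6 144.4 152.4]
{'pixel': [491.3, 144.2], 'score': 0.9} [ 0.65315568 -0.06507012  0.078     ]
[236.2, 122.6, 275.7, 43.0]
t 11.9667 tcp [0.5704 0.0681 0.1798] delta cm [ 6.05 15.04 -5.51] yaw -0.0027 q7 -1.559 toolx [ 0.003 -0.004 -1.   ] tooly [ 0.188 -0.982  0.004]
```

View pics/w16.png

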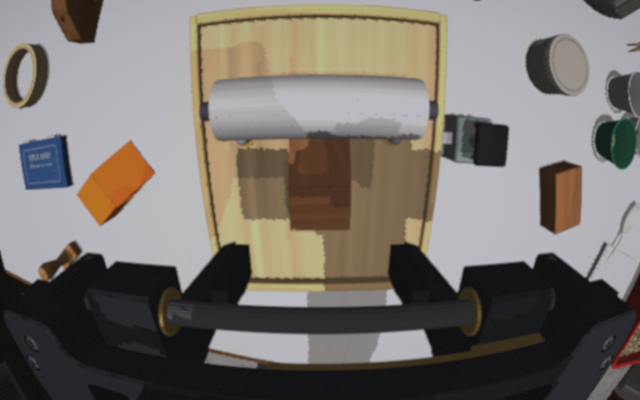

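The chock sits centred against the roller. I'll close the fingers and move over the button at (0.653, −0.068).

Request:
apply_moves([
  [0, 4, -1.5],
  [0, 8, -3],
  [0, 12, -4.5],
  [0, 14.9, -5.5],
  [0, 14.9, -5.5],
  [0, 14.9, -5.5],
  [2, 14.9, -5.5],
  [4, 14.9, -5.5],
  [5, 14.9, -5.5],
  [5, 14.9, -5.5],
], yaw=[0, 0, 0, 0, 0, 0, 0, 0, 0, 0], gripper=[0, 0, 0, 0, 0, 0, 0, 0, 0, 0], force=20)

```text
clock: 12.8
tool_pos: [0.6498, -0.0658, 0.1273]
eef_rot: [-0.702, -0.067, 0.706, -0.068]
contact_force: [0.1, 0.1, 0.5]
opening: 0.117
```

```bash
python3 - <<'E'
from h import *
save('w17',snapshot('wrist'));im=snapshot('side');save('s17',cv2.resize(im[120:240,280:420],(700,600)))
v=np.load('ramp.npy');go((.653,-.0685,.094),v[2])
E
```

```text
t 12.9 tcp [ 0.6522 -0.0669  0.1302] delta cm [ 3.62  0.16 -0.05] yaw -0.0013 q7 -1.355 toolx [ 0.001 -0.003 -1.   ] tooly [ 0.19  -0.982  0.004]
```

View pics/s17.png

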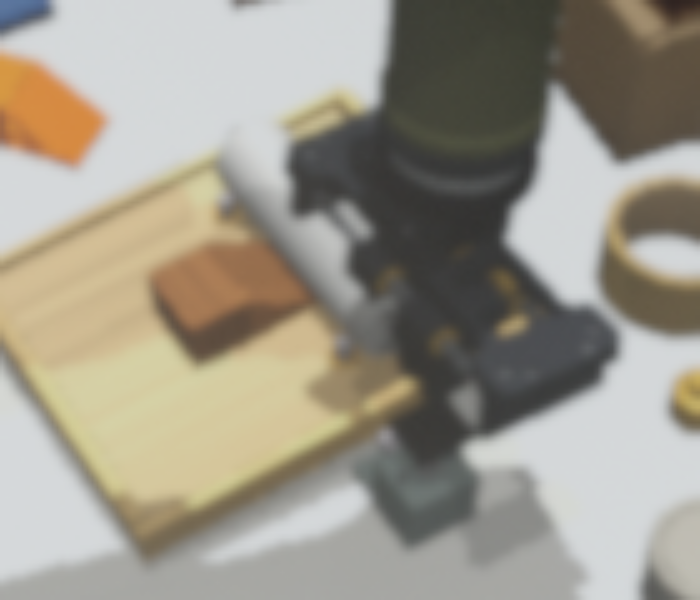

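View pics/w17.png

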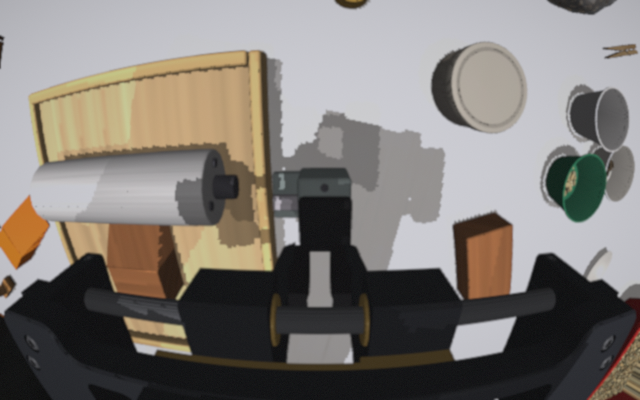

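```bash
python3 - <<'E'
from h import *
p=camera_params('wrist');s=get_state();print(rx())
print(proj('wrist',(.653,-.0685,.078),p),proj('wrist',s['tool_pos']-[0,0,.014],p))
save('w18',snapshot('wrist'))
for l,t in((302,198),(350,197),(352,245),(300,245)):print(onz('wrist',(l,t),.078,p))
E
```

```text
(array([ 0.0183, -0.148 ,  0.1302]), array([ 0.4, -0.3,  0.4]))
[321.79016985 230.7312741 ] [319.23484997 259.66968153]
[ 0.67229301 -0.05220994  0.078     ]
[ 0.67855766 -0.08137441  0.078     ]
[ 0.6466168  -0.09003928  0.078     ]
[ 0.64026482 -0.05641782  0.078     ]
```

View pics/w18.png

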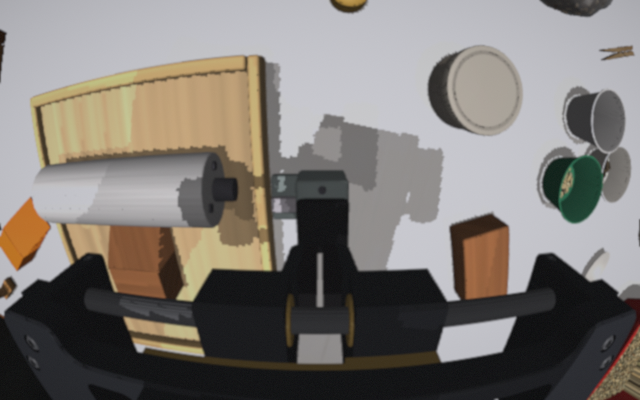

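The button is under the fingertips (expected at (322,231), far edge at row 198). I'll press in small steps.

Request:
apply_moves([
  [1.5, 0.2, -0.3],
  [3, 0.2, -0.3],
  [3.6, 0.2, -0.3],
  [4.1, 0.2, -0.3],
  [4.6, 0.2, -0.3],
  [5.1, 0.2, -0.3],
  [5.5, 0.2, -0.3],
  [5.8, 0.2, -0.3],
  [5.9, 0.2, -0.3],
], yaw=[0, 0, 0, 0, 0, 0, 0, 0, 0], gripper=[0, 0, 0, 0, 0, 0, 0, 0, 0])

```text
clock: 13.7
tool_pos: [0.6562, -0.0687, 0.0724]
eef_rot: [0.705, 0.066, -0.703, 0.069]
contact_force: [-5.6, 1.8, 12.9]
opening: 0.005
```

```bash
python3 - <<'E'
from h import *
print(rx())
save('w19',snapshot('wrist'));im=snapshot('side');save('s19',cv2.resize(im[120:240,280:420],(700,600)))
E
```

```text
(array([ 0.0219, -0.1506,  0.0724]), array([-5.6,  1.8, 12.9]))
```

View pics/s19.png

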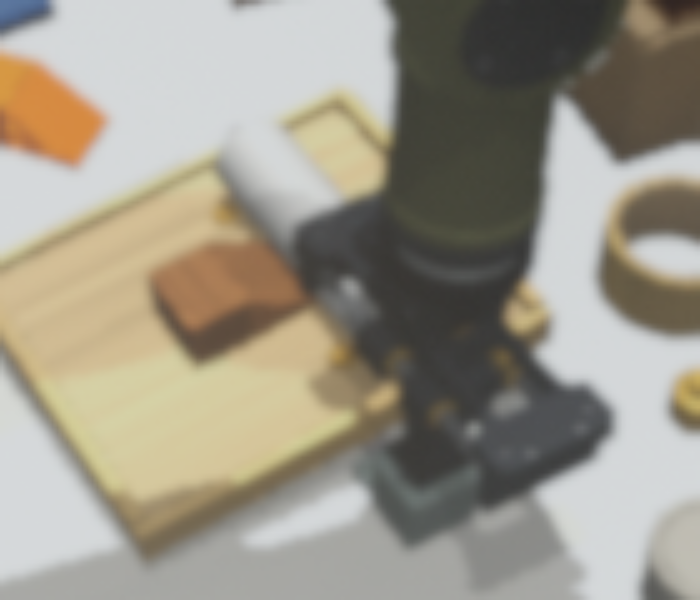

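The pins are gone, with only the orange holes left at (228,212) and (343,355), and the force is 13 N at the expected stop height. I'll press slightly harder to be sure it is against the stop.

Request:
apply_moves([
  [0.1, 0, 0],
  [0.2, 0, 0],
  [0.2, 0, 0],
  [0.2, 0, 0],
], yaw=[0, 0, 0, 0], gripper=[0, 0, 0, 0])

```text
clock: 14.13
tool_pos: [0.6562, -0.0687, 0.0724]
eef_rot: [0.705, 0.066, -0.703, 0.069]
contact_force: [-5.8, 0.8, 14.9]
opening: 0.005
```

The height did not change under more force, so it is at the stop. I'll rise straight up and retract.

Request:
apply_moves([
  [-2, 0, 0],
  [-5, 0, 0],
  [-9, 0, 0],
  [-13, 0, 0],
  [-15, 0, 0],
  [-15, 0, 0],
], yaw=[0, 0, 0, 0, 0, 0], gripper=[0, 0, 0, 0, 0, 0])

```text
clock: 14.63
tool_pos: [0.66, -0.0689, 0.2286]
eef_rot: [0.71, 0.065, -0.698, 0.069]
contact_force: [1.3, -0.1, 0.7]
opening: 0.007
```

Request:
apply_moves([
  [0, 4, 4],
  [0, 8, 8],
  [0, 12, 12],
  [0, 14, 15],
  [0, 14, 15],
  [0, 14, 15],
  [0, 14, 15],
], yaw=[0, 0, 0, 0, 0, 0, 0], gripper=[0, 0, 0, 0, 0, 0, 0])

```text
clock: 15.22
tool_pos: [0.5374, -0.2379, 0.2269]
eef_rot: [0.709, 0.062, -0.699, 0.068]
contact_force: [0.5, 0.7, 0.4]
opening: 0.008
```

```bash
python3 tp.py; python3 - <<'E'
from h import *
it=snapshot('top');im=snapshot('side')
T0=cv2.cvtColor(cv2.imread('pics/top0.png'),cv2.COLOR_BGR2RGB);S0=cv2.cvtColor(cv2.imread('pics/side0.png'),cv2.COLOR_BGR2RGB)
z=lambda a,b:cv2.resize(a[b[1]:b[1]+b[3],b[0]:b[0]+b[2]],(390,290),interpolation=cv2.INTER_CUBIC)
save('c20',np.vstack([np.hstack([z(T0,(250,115,130,97)),z(it,(250,115,130,97))]),np.hstack([z(S0,(270,135,120,90)),z(im,(270,135,120,90))])]))
for n,t in('start',T0),('now',it):
  snap=t
  print(n)
f=lambda im:cv2.cvtColor(im,cv2.COLOR_RGB2GRAY)
print(get_state()['clock'])
E
```

```text
body 0.08
jrn -0.14
btn 1.62
rail -0.04
start
now
15.3667
```

View pics/c20.png

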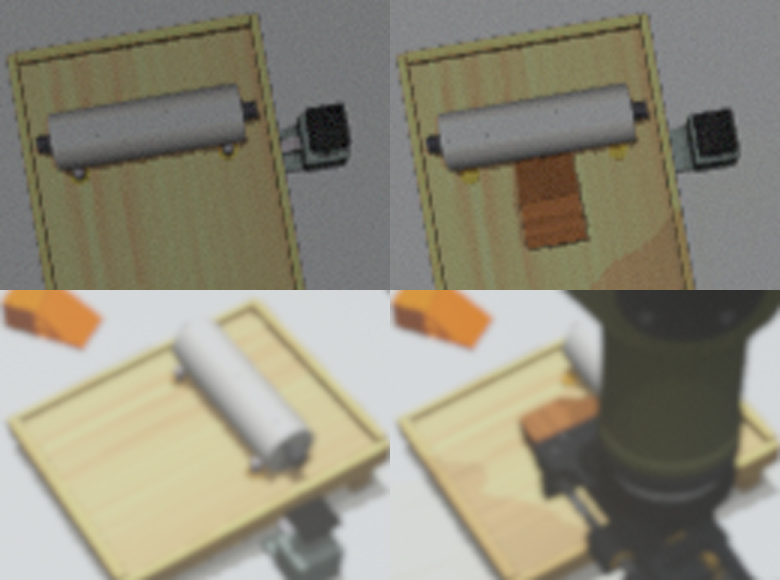

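Top view: the pins are down (empty holes), the button is sunk, and the chock is centred. The roller is where it was (shift ≤0.14 px, under 0.4 mm). Handing in.

```bash
python3 -c "
from plant import *
print(finish_job(),get_state()['clock'])"
```

```text
the job is handed in; nothing more can be done
the job is handed in; nothing more can be done
```

The job is handed in, at about 15.4 s of the 58 s. The brown chock is centred against the roller's low side with its thin end uphill. The button is fully down and the pins are sunk. The roller is still where it was.

- **One slip:** while feeling for contact, the chock pushed the roller about 2 mm up the board. I backed off until the roller rested on the pins again, then advanced the chock until it just touched, and only then let go. The dot-row gauge I used misread that shove, because the row had jumped to the next facet. The top view caught it.
- **Pins and button:** the button stopped at its expected height and did not move further under about 15 N. In the top view both pin holes are empty.
- **Roller position:** the last top view, with the robot clear of everything, shows the roller within about 0.4 mm of its start, held by the chock alone. In the last side view the arm hid part of the roller, so this rests on the top view.

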